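Hang the ear defenders on the bench rail

ROBOT

A 6-joint arm with a two-finger parallel gripper is mounted at the origin on the work surface. World frame = base frame: x ahead of the robot, y to its left, z up, the work surface at z = 0. Lengths are in m, angles in rad, forces in N, time in s.
With the tool pointing down it reaches from about 0.375 to 0.9 m from the base axis. Payload 3.1 kg.
Tool frame: the origin (TCP) lies between the finger pads; the fingertips stand 8 mm ahead of it and the grasp point (between the pads) lies 11 mm behind it; z points along the fingers, y is the line along which they close (so a half turn about z gives the same grasp; the last joint's range is limited). The gripper opens to 87 mm and grips with 3 to 60 N. Pads are 19 mm wide; open, the fingers measure 117 mm over their backs; the gripper's body (75 mm by 190 mm) begins 51 mm behind the grasp point.
Start: joints at [-0.178, 0.527, 1.433, -0, 1.181, -0.178], TCP at [0.625, 0, 0.231] pointing down, gripper open.
Joint ranges: [-3.08, 3.08], [-0.75, 2.2], [0.22, 2.44], [-1.43, 4.57], [0, 2.65], [-2.85, 2.85]. Speed limits (rad/s): [2.79, 2.79, 3.14, 3.14, 3.14, 3.14].

INTERFACE

Orientations are given as a unit quaternion [x, y, z, w].
In Python, from rig import robot gives the robot as it stands.
- The arm moves only by the tool move_arm, never from a script. Its argument "motion" is text: rows parted by semicolons, each of 5 numbers parted by spaces: the opening, from -1 (shut) to 1 (fully open), then the shift along the tool's x, y, z normalised to -1 to 1, where 1 is 0.2 m, then the turn about the tool's z normalised to -1 to 1, where 1 is pi rad. A call has 1 to 12 rows; each row is the pose to reach, as a shift and turn from the pose commanded when the call began, along the tool's axes at that moment, turning the shorter way round; what a row does not reach only later rows make up. A row lasts 1/12 s, in which the tool goes at most 41.7 mm and 7.16 degrees, less where a joint would pass 70% of its speed; a pose out of reach is approached as far as the arm can. A call with a number of a shift or a turn outside -1 to 1 is refused whole. A call with a gripper value outside its range is refused whole. The fingers move at their own pace and stop on an object; "newtons" is the grip in N (left out, the last holds). Time passes only in rows, so rows that repeat a pose let the fingers close. It gives the time, the measured TCP pose, the force, the opening and the grip force at its end, in the units of the state.
- robot.get_obs(): the state, without advancing time (a new reading comes with each control period).
- robot.camera(name): name is "scene" or "side" or "wrist"; returns (picture, depth): 384x512x3 uint8, red, green, blue; 384x512 float32, m along the optical axis (not along the pixel's ray), 0 where there is no reading.
- robot.camera_model(name): a dict with "mtx" (3x3 intrinsics, pixels), "position" and "attitude" of the camera in the world. Camera axes: x right, y down, z forward; pixel columns grow to the right and rows downward; lengths in m; the calibration is good to about 2 mm. A picture is of the moment at which its call begins: read the wrist's pose just before it. camera_model takes no time and is no camera call; for the wrist camera it gives the pose at the moment of the call.
- robot.hand_in(): hands the job in; it is judged then, once.
The state is a dict: "time": time; "q": joint angles; "joint_velocities": joint speeds; "joint_torque": joint torques, N m; "position": TCP position; "tool_rot": TCP orientation; "ft_force": force on the tool from outside, world axes, zero at the start; "moment": the same for the moment, N m; "grip_width": finger opening in m; "grip_force": force on a finger pad.
Only numpy, scipy, OpenCV 4.12 (cv2) and the standard library are available. Lean on these libraries where they do the work, as an engineer would, in place of code of your own. Each camera call takes 0.05 s, during which the arm holds its last target. There are 200 camera calls.

TASK

The yellow ear defenders have been left lying on their side on the lab bench. First stand them upright on the bench on their two cups, headband up, and let go of them; then pick them up again and hang them by the padded top of the headband over the steel rail, square across it with one cup on each side, in the free stretch beside the blue pair, and let go. Leave the blue pair, the tube rack and the black-capped bottle undisturbed.

Things in the scene. Friction and masses are not known exactly. Their poses are not given: they have to be found in the camera images.
- defenders: Rigid yellow ear defenders, about 0.25 kg, lying on their side. Axes: x cup to cup, y from cup feet to headband top, z across the band. Origin: centre of the face they lie on (z=0), mid-height in y. 158 (x) x 172 (y) x 88 mm (z). Cups: blocks 35 thick in x, 78 tall in y, 88 wide, black cushions inside, 88 mm free between them; they stand by themselves on their flat ends at y=-86.
- defenders_crown (a point): Centre of the black round padded roll that is the top of the yellow headband: diameter 32, length 60 mm along x; can be pinched across its axis at any tilt. A double wire arch 22 mm wide joins its ends to the cups. Its inner side (y=-16 mm from here) is a flat 12 mm wide that rests on the bar. Axes as defenders; 156 mm above the feet when standing.
- defenders_foot (a point): Centre between the flat lower ends of the two cups of the yellow pair, 156 mm from the roll's axis. Axes as defenders.
- rail: Fixed rail: horizontal steel bar of diameter 16 mm along the rail's x, on posts (diameter 16 mm) at x=-150 and +150 mm that stand on foot plates 50 x 140 x 10 mm; the bar ends at x=+-172 mm in black caps of diameter 22 mm. Bar top 170 mm above the bench. Origin on the bench under the bar's middle, z up.
- rail_mid (a point): Middle of the bar, on its top line, 170 mm above the bench. Axes as rail.
- hung_pair: Blue ear defenders of the same shape and size as the yellow pair, loose, hanging over the +x half of the bar, square across it; they take 88 mm of its length. Axes and origin as the yellow pair (now y up, x across the bar), so the origin lies 44 mm to one side of its middle.
- hung_crown (a point): Centre of the blue pair's padded roll, above the bar. The free stretch of the bar lies from 44 mm to the -x side (rail axes) of this point up to the post at x = -150 mm.
- tube_rack: White plastic test tube rack, 70 x 190 x 60 mm, tubes reach 103 mm; loose. Origin: centre of its underside.
- strip_bottle: Small bottle with black cap, 48 mm diameter, 100 mm tall; loose. Origin: centre of its underside.
Things that resemble listed ones, but are neither listed nor needed, are in the scene too. What is shaped like the defenders but orange or purple is not meant.

How it is judged:
On the way:
1. the yellow pair stands upright on its cups on the bench, let go (angle between defenders's own y axis and vertical below 0.12 rad and height (world z) of defenders_foot below 0.012 m and contact force between each of the arm, the fingers and defenders below 0.05 N and linear speed of defenders below 0.05 m/s), for 0.2 s.
At the end, for the whole second after the job is handed in: The yellow pair hangs on the bar between the posts, released and at rest: roll axis 8-30 mm above the bar top and within 30 mm of its line, a cup on each side, headband up within 0.25 rad, square across within 0.4 rad. The blue pair still hangs upright (angle between each of defenders, hung_pair's own y axis and vertical below 0.25 rad and angle between the x axis of defenders and the y axis of rail, either way round below 0.4 rad and z of defenders_crown in the frame of rail_mid between 0.008 and 0.03 m and y of defenders_crown in the frame of rail_mid between -0.03 and 0.03 m and x of defenders_crown in the frame of rail_mid between -0.15 and 0.15 m and contact force between defenders and rail above 0.5 N and linear speed of defenders below 0.06 m/s and contact force between the fingers and defenders below 0.05 N and height (world z) of hung_crown above 0.178 m); the robot touches nothing.
It fails at once if the blue pair's crown is moved more than 30 mm or knocked over (distance of hung_crown from where it was at the start of the episode above 0.03 m).
It fails at once if the tube rack is moved more than 30 mm or knocked over (distance of tube_rack from where it was at the start of the episode above 0.03 m).
It fails at once if the bottle is moved more than 30 mm or knocked over (distance of strip_bottle from where it was at the start of the episode above 0.03 m).
It also fails if it takes over 66 s, if anything falls off the work surface, if the arm or the gripper's body presses on something with over 40 N, if the wrist force passes 120 N, or if a joint passes its speed limit or range.

## Working session

There is one attempt and no reset: what is moved stays moved. The work goes in short steps, Python scripts to look and compute and a tool call to move; the robot and the scene stay as the last step left them, time stands still between calls to the robot, and variables do not carry over. Pictures are saved under pics/ and viewed, at most 13 in all, crops included, and the job is handed in when it is done.

Besides the shell and the picture viewer there is one more tool, called after "Call:" as a command line: name --argument value ..., lists and objects as JSON in quotes. move_arm: Moves the arm, as the interface text tells. Its arguments: {"type":"object","properties":{"motion":{"type":"string"},"newtons":{"type":"number"}},"required":["motion"]}

```bash
mkdir -p pics; ls; cat > h.py <<'E'
from rig import robot
import numpy as np, cv2
from scipy.spatial.transform import Rotation as R
def snap(n,f):
    m=robot.camera_model(n); p,d=robot.camera(n)
    cv2.imwrite(f'pics/{f}.png',p[:,:,::-1]); np.savez(f'pics/{f}.npz',p=p,d=d,K=m['mtx'],t=m['position'],a=np.array(m['attitude']))
    return m
def load(f):
    z=np.load(f'pics/{f}.npz'); a=z['a']; Rm=a if a.shape==(3,3) else R.from_quat(a).as_matrix()
    d=z['d']; v,u=np.mgrid[:d.shape[0],:d.shape[1]]; K=z['K']
    X=np.stack([(u-K[0,2])/K[0,0]*d,(v-K[1,2])/K[1,1]*d,d],-1)@Rm.T+z['t']
    X[d==0]=np.nan
    return z['p'],X
E
python3 - <<'E'
from h import *
for n in('scene','side','wrist'): 
    m=snap(n,n+'0'); print(n,m)
a=cv2.imread('pics/scene0.png');cv2.imwrite('pics/sceneL.png',cv2.resize(a,(800,600),interpolation=cv2.INTER_CUBIC))
print(robot.get_obs())
E
```

```text
pics
scene {'mtx': array([[350.52832558,   0.        , 251.45819325],
       [  0.        , 350.52832558, 188.593877  ],
       [  0.        ,   0.        ,   1.        ]]), 'position': array([ 1.43297188, -0.39052293,  0.80066176]), 'attitude': array([ 0.75798983,  0.44544843, -0.23693046, -0.41338974])}
side {'mtx': array([[499.45762311,   0.        , 254.20371414],
       [  0.        , 499.45762311, 193.54696012],
       [  0.        ,   0.        ,   1.        ]]), 'position': array([0.46496209, 1.60999888, 1.12749423]), 'attitude': array([-0.01639449,  0.87814912, -0.47765837,  0.02068386])}
wrist {'mtx': array([[314.97931384,   0.        , 252.64386168],
       [  0.        , 314.97931384, 191.81564784],
       [  0.        ,   0.        ,   1.        ]]), 'position': array([0.62445813, 0.07948695, 0.38333506]), 'attitude': array([ 9.89520039e-01, -4.49195596e-04, -7.84918565e-04,  1.44392781e-01])}
{'time': 0.15, 'q': array([-1.78494106e-01,  5.28261486e-01,  1.43360210e+00, -2.76724182e-05,
        1.18140513e+00, -1.78496050e-01]), 'joint_velocities': array([ 7.01902619e-04, -1.68927947e-03, -3.14870271e-03,  2.25981611e-05,
        4.96946474e-04,  6.36651501e-04]), 'joint_torque': array([ 9.14956272e-04, -4.40429199e+01, -1.76841742e+01,  6.33679633e-02,
        5.52540855e-02, -1.06930895e-04]), 'position': array([6.24451478e-01, 1.24370393e-04, 2.29792849e-01]), 'tool_rot': array([ 7.07102124e-01,  7.07110942e-01, -4.88462308e-04, -6.81076391e-04]), 'ft_force': array([-0.24619102,  0.14314759, -0.0522907 ]), 'moment': array([-0.01287266,  0.05049922,  0.01616317]), 'grip_force': 0.0, 'grip_width': 0.08689699459151085}
```

View pics/sceneL.png

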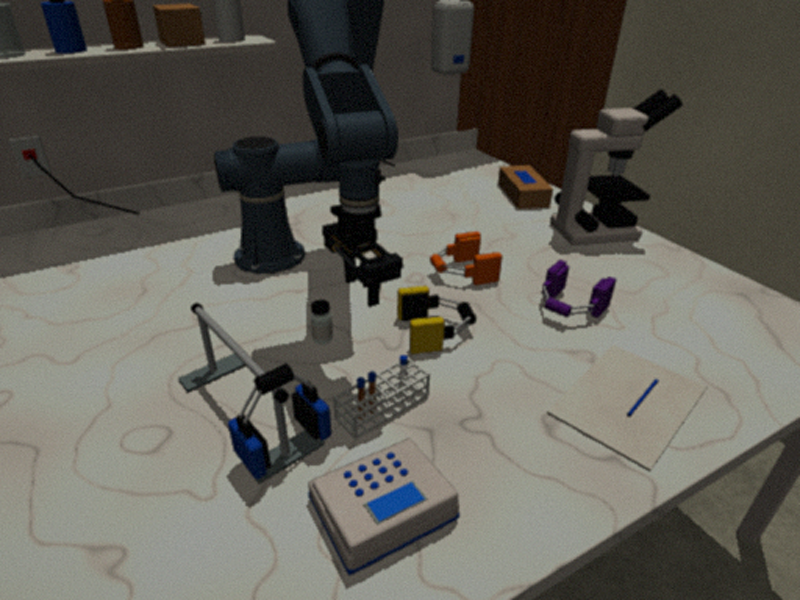

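View pics/side0.png

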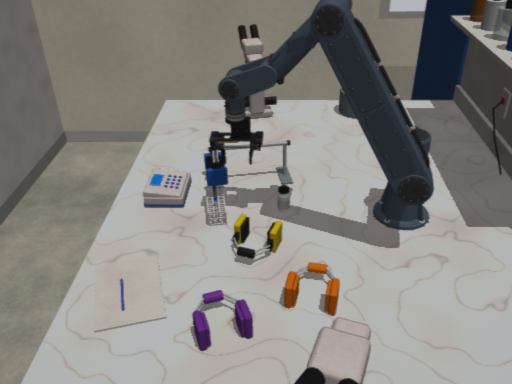

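Yellow-pair candidates (pixels in the enlarged 800x600 scene view):
- Yellow cups at (413,303) and (427,335), with the black roll at (466,313). This matches the description.
- Orange at (466,258), purple at (578,290), and blue hanging at (270,410). These are not meant.

Next I'll check the choice in a close crop and measure.

```bash
python3 - <<'E'
from h import *
a=cv2.imread('pics/scene0.png');b=cv2.imread('pics/side0.png')
A=cv2.resize(a[170:240,240:320],(400,350),interpolation=cv2.INTER_CUBIC)
B=cv2.resize(b[205:275,220:300],(400,350),interpolation=cv2.INTER_CUBIC)
cv2.imwrite('pics/crop1.png',np.hstack([A,B]))
for f in('scene0','side0'):
    p,X=load(f); h=cv2.cvtColor(p,cv2.COLOR_RGB2HSV); print(f)
    for nm,lo,hi in(('yel',20,35),('blue',105,125)):
        m=((h[...,0]>=lo)&(h[...,0]<=hi)&(h[...,1]>130)&(h[...,2]>50)).astype(np.uint8)
        n,L,S,C=cv2.connectedComponentsWithStats(m)
        for i in range(1,n):
            if S[i,4]>25:
                q=X[L==i]; q=q[~np.isnan(q[:,0])]
                if len(q)and 0.2<np.median(q[:,0])<1.2: print(nm,S[i],np.median(q,0).round(3),np.percentile(q,3,0).round(3),np.percentile(q,97,0).round(3))
# dark points / points above the bench near areas
P,Q=load('scene0'),load('side0')
for (f,pts) in (('scene0',[(126,198),(150,220),(168,238),(181,252),(172,242),(178,240),(298,199),(302,203),(296,196),(205,198)]),('side0',[(245,253),(238,251),(252,254),(284,190),(283,205),(289,143),(240,145)])):
    X=load(f)[1]
    for u,v in pts: print(f,u,v,X[v,u].round(3))
E
```

```text
scene0
yel [255 183  19  22 114] [0.481 0.192 0.085] [0.47  0.171 0.017] [0.498 0.236 0.09 ]
yel [262 203  22  24 461] [0.616 0.163 0.057] [0.595 0.131 0.009] [0.628 0.198 0.09 ]
blue [402 243  19  23  49] [0.965 0.467 0.015] [0.946 0.409 0.012] [0.985 0.532 0.017]
blue [200 255  10  10  65] [ 0.761 -0.153  0.107] [ 0.748 -0.162  0.102] [ 0.772 -0.142  0.11 ]
blue [146 268  22  22 149] [ 0.774 -0.291  0.107] [ 0.72  -0.303  0.102] [ 0.796 -0.272  0.109]
blue [235 309  37  24 444] [ 0.974 -0.121  0.075] [ 0.955 -0.158  0.072] [ 0.992 -0.082  0.079]
side0
yel [234 214  13  30 150] [0.608 0.199 0.082] [0.59  0.144 0.013] [0.623 0.212 0.09 ]
yel [269 221  13  31 250] [0.481 0.236 0.072] [0.464 0.185 0.013] [0.499 0.253 0.09 ]
blue [205 153   7   8  26] [ 0.781 -0.273  0.102] [ 0.767 -0.286  0.086] [ 0.791 -0.263  0.109]
blue [206 164  21  25 343] [ 0.726 -0.145  0.08 ] [ 0.692 -0.164  0.039] [ 0.765 -0.037  0.108]
blue [150 174  13  11  97] [ 0.972 -0.118  0.074] [ 0.956 -0.157  0.068] [ 0.99  -0.077  0.081]
blue [145 204  39   2  50] [ 0.936 -0.018  0.015] [ 0.854 -0.026  0.01 ] [ 1.003 -0.012  0.022]
blue [121 280   3  29  41] [0.963 0.475 0.014] [0.942 0.423 0.009] [0.979 0.537 0.02 ]
scene0 126 198 [ 0.447 -0.283  0.167]
scene0 150 220 [ 0.596 -0.249  0.17 ]
scene0 168 238 [ 0.698 -0.228  0.17 ]
scene0 181 252 [ 0.767 -0.216  0.17 ]
scene0 172 242 [ 0.753 -0.232  0.201]
scene0 178 240 [ 0.751 -0.216  0.199]
scene0 298 199 [0.589 0.291 0.059]
scene0 302 203 [0.611 0.294 0.054]
scene0 296 196 [0.567 0.298 0.057]
scene0 205 198 [ 0.475 -0.03   0.101]
side0 245 253 [0.581 0.315 0.051]
side0 238 251 [0.606 0.302 0.049]
side0 252 254 [0.557 0.321 0.052]
side0 284 190 [0.451 0.004 0.104]
side0 283 205 [0.454 0.001 0.033]
side0 289 143 [ 0.43  -0.266  0.166]
side0 240 145 [0.609 0.033 0.311]
```

View pics/crop1.png

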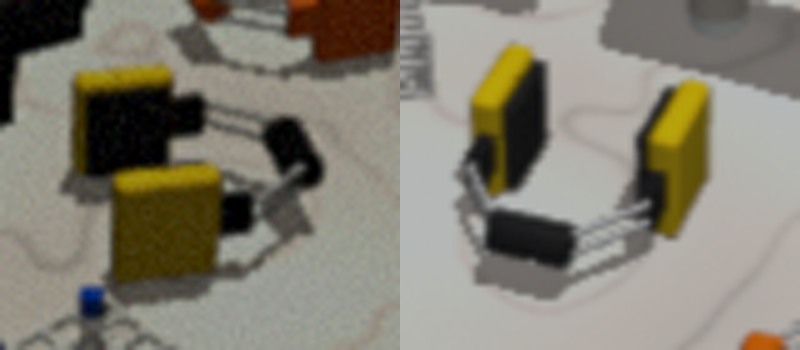

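View pics/wrist0.png

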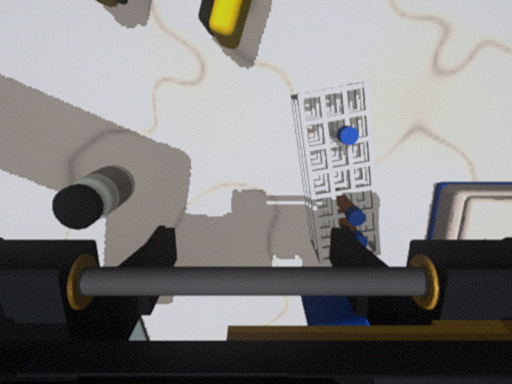

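Call:
move_arm --motion "1 0.2 -0.05 -0.1 0;1 0.4 -0.1 -0.2 0;1 0.6 -0.15 -0.25 0;1 0.8 -0.2 -0.25 0;1 0.9 -0.225 -0.25 0;1 0.9 -0.225 -0.25 0;1 0.9 -0.225 -0.25 0;1 0.9 -0.225 -0.25 0" --newtons 5

```text
time: 0.82
position: [0.5799, 0.1797, 0.2802]
tool_rot: [0.707, 0.707, -0.0, 0.0]
ft_force: [-0.6, 0.1, -0.6]
grip_width: 0.0867
grip_force: 0.0
```

```bash
python3 - <<'E'
from h import *
print(robot.get_obs()['position'])
snap('wrist','w1'); snap('scene','scene1')
p,X=load('w1'); h=cv2.cvtColor(p,cv2.COLOR_RGB2HSV)
m=(h[...,0]>=18)&(h[...,0]<=38)&(h[...,1]>100)&(h[...,2]>40)&(X[...,2]>.07)&(X[...,2]<.11)&(X[...,1]>.08)
n,L,S,C=cv2.connectedComponentsWithStats(m.astype(np.uint8))
for i in range(1,n):
    if S[i,4]>60:
        q=X[L==i]; print(S[i],q.mean(0).round(4),cv2.minAreaRect((q[:,:2]*1000).astype(np.float32)))
# dark roll
m=(h[...,2]<70)&(X[...,2]>.04)&(X[...,2]<.075)&(X[...,1]>.26)&(X[...,1]<.36)
q=X[m];print(len(q),q.mean(0),q[:,2].max(),cv2.minAreaRect((q[:,:2]*1000).astype(np.float32)))
# rail from scene
for f in('scene0','scene1','side0'):
    p,X=load(f)
    ok=(X[...,1]<-.15)&(X[...,1]>-.33)&(X[...,0]>.35)&(X[...,0]<.95)
    b=X[ok&(X[...,2]>.165)&(X[...,2]<.175)]
    if len(b)>10: print(f,len(b),'bar fit',cv2.fitLine(b[:,:2].astype(np.float32),cv2.DIST_HUBER,0,.01,.01).ravel(),b[:,0].min(),b[:,0].max())
    c=X[ok&(X[...,2]>.192)&(X[...,2]<.207)]; print('crown',len(c),c.mean(0),cv2.minAreaRect((c[:,:2]*1000).astype(np.float32)) if len(c) else 0)
    fp=X[ok&(X[...,2]>.007)&(X[...,2]<.013)]; print('plates',len(fp), np.median(fp,0))
E
```

```text
[0.57991193 0.17968862 0.28021364]
[ 147  107   36   69 1465] [0.4821 0.2137 0.0857] ((480.4194030761719, 211.91091918945312), (76.75022888183594, 23.251100540161133), 71.7748031616211)
[ 258  144   38   66 1336] [0.6067 0.1732 0.0858] ((606.81591796875, 170.4652099609375), (77.55545806884766, 24.330251693725586), 71.73844146728516)
1646 [0.5699781  0.29799025 0.05627717] 0.0621544366637059 ((483.41253662109375, 300.3573913574219), (73.41241455078125, 246.42840576171875), 78.98231506347656)
scene0 384 bar fit [ 0.98246354  0.18645489  0.5910545  -0.25284445] 0.42877407135368606 0.7670141335698158
crown 199 [ 0.74738386 -0.22272623  0.1986962 ] ((745.2637939453125, -222.0181884765625), (28.003114700317383, 60.09434509277344), 13.699529647827148)
plates 712 [ 0.72895549 -0.23681408  0.01024248]
scene1 378 bar fit [ 0.9819919   0.18892305  0.5888936  -0.2549528 ] 0.42921251546826333 0.7673593869133565
crown 198 [ 0.74734713 -0.22288199  0.19875036] ((745.8995361328125, -221.70497131347656), (27.940052032470703, 59.081199645996094), 15.31816577911377)
plates 726 [ 0.72869869 -0.23599897  0.01012733]
side0 74 bar fit [ 0.97313046  0.23025437  0.5755598  -0.24314027] 0.42582808991813953 0.7610798259905301
crown 1 [ 0.74837758 -0.19498624  0.19239308] ((748.3775634765625, -194.98623657226562), (0.0, 0.0), 0.0)
plates 122 [ 0.44922328 -0.2493353   0.00926837]
```

View pics/w1.png

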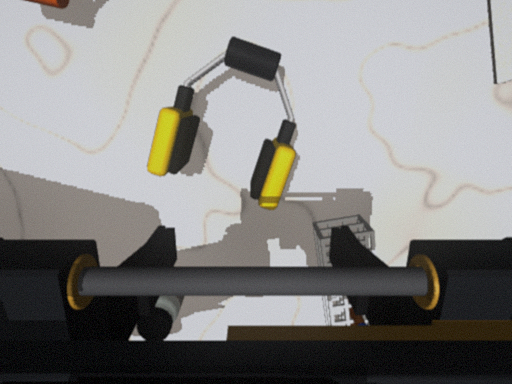

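The picture shows the yellow pair: roll at (252,59), cups at (165,140) and (275,175). The crown computes to (0.580, 0.302), z 0.044. That agrees with the scene and side cameras. Its y axis points at 71.75°.

Call:
move_arm --motion "1 0.2 0 0.1 -0.04;1 0.4 0 0.2 -0.08;1 0.61 0 0.3 -0.12;1 0.61 0 0.4 -0.16;1 0.61 0 0.5 -0.2;1 0.61 0 0.6 -0.24;1 0.61 0 0.7 -0.28;1 0.61 0 0.7 -0.32;1 0.61 0 0.7 -0.36;1 0.61 0 0.7 -0.399;1 0.61 0 0.7 -0.399;1 0.61 0 0.7 -0.399"

```text
time: 1.92
position: [0.5807, 0.3008, 0.1403]
tool_rot: [0.16, 0.987, -0.0, -0.0]
ft_force: [0.0, 0.2, -0.9]
grip_width: 0.0869
grip_force: 0.0
```

```bash
python3 - <<'E'
from h import *
o=robot.get_obs(); r=R.from_quat(o['tool_rot']); print(o['position'],r.as_matrix().round(3), o['q'].round(2))
print('to crown, tool units',r.inv().apply(np.array([.580,.302,.042])-o['position'])/.2)
E
```

```text
[0.58072293 0.30075103 0.14025047] [[-0.948  0.317 -0.   ]
 [ 0.317  0.948 -0.   ]
 [ 0.    -0.    -1.   ]] [ 0.31  0.67  1.43 -0.    1.04 -0.94]
to crown, tool units [0.00532014 0.00489119 0.49125218]
```

Call:
move_arm --motion "1 0 0 0.15 0;1 0 0 0.3 0;1 0 0 0.42 0;1 0 0 0.49 0;1 0 0 0.49 0;-1 0 0 0.49 0;-1 0 0 0.49 0;-1 0 0 0.49 0;-1 0 0 0.49 0;-1 0 0 0.49 0;-1 0 0 0.49 0;-1 0 0 0.49 0" --newtons 6

```text
time: 2.92
position: [0.5802, 0.3022, 0.0431]
tool_rot: [0.158, 0.987, 0.0, 0.0]
ft_force: [0.4, 0.2, 0.2]
grip_width: 0.0481
grip_force: 0.0
```

Call:
move_arm --motion "-1 0 0 0 0;-1 0 0 0 0;-1 0 0 0 0;-1 0 0 0 0;-1 0 0 0 0;-1 0 0 0 0;-1 0 0 0 0"

```text
time: 3.5
position: [0.5798, 0.3019, 0.0425]
tool_rot: [0.158, 0.987, -0.0, -0.0]
ft_force: [0.2, -1.0, 0.2]
grip_width: 0.0322
grip_force: 6.0
```

Call:
move_arm --motion "-1 0 -0.017 -0.05 0;-1 0 -0.035 -0.1 0;-1 0 -0.06 -0.148 0;-1 0 -0.084 -0.195 0;-1 0 -0.113 -0.24 0;-1 0 -0.143 -0.282 0;-1 0 -0.18 -0.322 0;-1 0 -0.215 -0.36 0;-1 0 -0.255 -0.396 0;-1 0 -0.295 -0.43 0;-1 0 -0.34 -0.46 0;-1 0 -0.384 -0.487 0"

```text
time: 4.5
position: [0.5564, 0.2287, 0.1411]
tool_rot: [0.158, 0.987, 0.001, 0.001]
ft_force: [0.1, 3.7, 4.0]
grip_width: 0.0312
grip_force: 6.1
```

```bash
python3 - <<'E'
from h import *
snap('side','s2');snap('scene','c2')
b=cv2.imread('pics/side0.png');b=cv2.imread('pics/s2.png');a=cv2.imread('pics/c2.png')
B=cv2.resize(b[160:280,200:320],(400,400));A=cv2.resize(a[140:260,210:330],(400,400))
cv2.imwrite('pics/v2.png',np.hstack([A,B])); o=robot.get_obs();print(o['position'],o['ft_force'],o['grip_width'])
for f in('s2','c2'):
    p,X=load(f); h=cv2.cvtColor(p,cv2.COLOR_RGB2HSV)
    m=(h[...,0]>=18)&(h[...,0]<=38)&(h[...,1]>120)&(h[...,2]>50)&(X[...,0]<.75)&(X[...,1]<.35)&(X[...,1]>0)
    print(f,np.percentile(X[m],[2,98],0).round(3))
E
```

```text
[0.55631864 0.22792145 0.14137187] [1.1534499  2.05881933 3.24770223] 0.03124529770548753
s2 [[0.447 0.143 0.025]
 [0.612 0.251 0.223]]
c2 [[0.455 0.073 0.021]
 [0.614 0.187 0.114]]
```

View pics/v2.png

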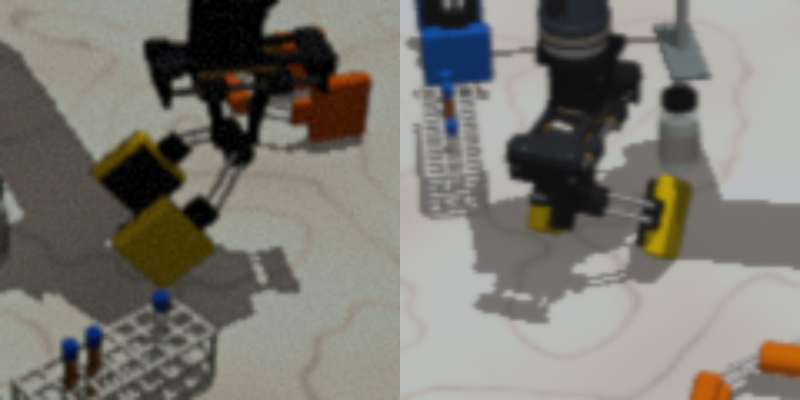

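Left panel: yellow cups at (140,170) and (165,240), tilted about 45° and pivoting on their lower edge as planned. I'll continue the arc.

Call:
move_arm --motion "-1 0 -0.048 -0.024 0;-1 0 -0.096 -0.046 0;-1 0 -0.146 -0.064 0;-1 0 -0.196 -0.078 0;-1 0 -0.248 -0.09 0;-1 0 -0.301 -0.098 0;-1 0 -0.353 -0.102 0;-1 0 -0.406 -0.103 0;-1 0 -0.46 -0.1 0;-1 0 -0.512 -0.095 0;-1 0 -0.565 -0.085 0;-1 0 -0.616 -0.073 0"

```text
time: 5.6
position: [0.5177, 0.1105, 0.1554]
tool_rot: [0.157, 0.988, -0.001, 0.001]
ft_force: [0.5, -0.9, 5.7]
grip_width: 0.0319
grip_force: 6.0
```

```bash
python3 - <<'E'
from h import *
o=robot.get_obs();print(o['position'],o['ft_force'],o['grip_width'])
snap('side','s3');snap('scene','c3')
b=cv2.imread('pics/s3.png');a=cv2.imread('pics/c3.png')
B=cv2.resize(b[140:260,200:320],(400,400));A=cv2.resize(a[140:260,190:310],(400,400))
cv2.imwrite('pics/v3.png',np.hstack([A,B]))
E
```

```text
[0.51769891 0.11053652 0.15540409] [ 0.48516739 -0.87966344  5.68125693] 0.03191427430646022
```

View pics/v3.png

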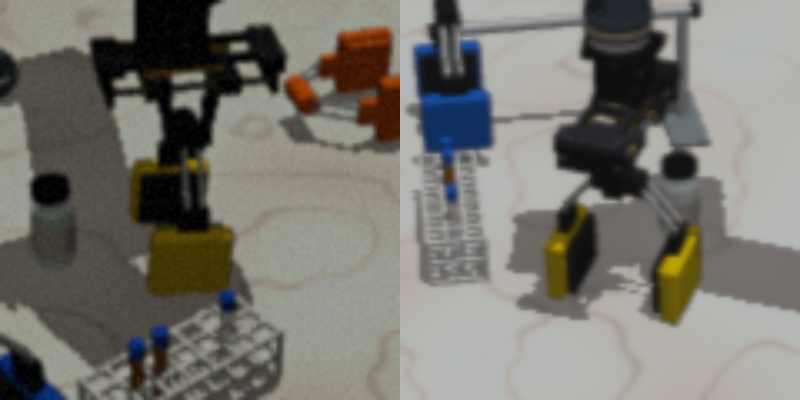

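The pair is upright; the scene view shows the cups flat at (170,190) and (190,260). Releasing now.

Call:
move_arm --motion "0.6 0 0 0 0;0.6 0 0 0 0;0.6 0 0 0 0;0.6 0 0 0 0;0.6 0 0 0 0;0.6 0 0 0 0;0.6 0 0 0 0;0.6 0 0 0 0;0.6 0 0 0 0;0.6 0 0 0 0;0.6 0 0 0 0;0.6 0 0 0 0"

```text
time: 6.7
position: [0.5176, 0.112, 0.1546]
tool_rot: [0.158, 0.987, 0.0, 0.0]
ft_force: [0.1, -0.1, 0.5]
grip_width: 0.0699
grip_force: 0.0
```

```bash
python3 - <<'E'
from h import *
o=robot.get_obs();print(o['position'],o['ft_force'],o['grip_width'])
snap('side','s4');snap('scene','c4');snap('wrist','w4')
for f in('s4','c4','w4'):
    p,X=load(f); h=cv2.cvtColor(p,cv2.COLOR_RGB2HSV)
    m=(h[...,0]>=18)&(h[...,0]<=38)&(h[...,1]>120)&(h[...,2]>50)&(X[...,0]<.75)&(X[...,1]<.35)&(X[...,1]>0)&(X[...,2]<.1)
    n,L,S,C=cv2.connectedComponentsWithStats(m.astype(np.uint8))
    for i in range(1,n):
        if S[i,4]>40:
            q=X[L==i]; t=q[q[:,2]>.065]; print(f,S[i],np.percentile(q,[3,50,97],0).round(3).tolist(), len(t) and cv2.minAreaRect((t[:,:2]*1000).astype(np.float32)))
            g=q[(q[:,2]>.015)&(q[:,2]<.068)]
            # plane normal of the visible outer/end face
            if len(g)>60:
                n_=np.linalg.svd(g-g.mean(0),full_matrices=False)[2][2]; print('  plane normal',n_.round(3))
E
```

```text
[0.5175987  0.11203674 0.154601  ] [ 0.12526114 -0.06006386  0.53802496] 0.06987581515409272
s4 [244 202  13  28 139] [[0.559, 0.061, 0.01], [0.583, 0.114, 0.061], [0.597, 0.125, 0.081]] ((576.1939086914062, 85.43455505371094), (84.3912353515625, 23.54627227783203), 69.96175384521484)
  plane normal [-0.554  0.829  0.077]
s4 [278 208  12  29 236] [[0.432, 0.095, 0.012], [0.453, 0.149, 0.056], [0.472, 0.165, 0.083]] ((451.3892517089844, 121.451416015625), (85.4329833984375, 28.242826461791992), 72.23528289794922)
  plane normal [ 0.85  -0.526 -0.034]
c4 [228 190  13  18  61] [[0.437, 0.075, 0.012], [0.448, 0.079, 0.071], [0.458, 0.111, 0.079]] ((452.2015686035156, 94.30805969238281), (45.148468017578125, 13.802891731262207), 59.43593978881836)
c4 [233 208  26  22 453] [[0.568, 0.035, 0.008], [0.586, 0.071, 0.047], [0.599, 0.11, 0.078]] ((580.947998046875, 73.452392578125), (84.25255584716797, 20.80196762084961), 73.20420837402344)
  plane normal [ 0.949 -0.316 -0.001]
w4 [ 173   99  119   33 2698] [[0.431, 0.081, 0.072], [0.446, 0.125, 0.077], [0.468, 0.158, 0.079]] ((449.8348388671875, 119.14356231689453), (86.20159912109375, 23.11353874206543), 71.75299835205078)
w4 [254 234  31  32 213] [[0.571, 0.098, 0.016], [0.578, 0.117, 0.065], [0.581, 0.12, 0.073]] ((574.4476318359375, 108.73974609375), (25.992090225219727, 3.6147632598876953), 67.30809020996094)
  plane normal [-0.679  0.734  0.005]
```

```bash
python3 - <<'E'
from h import *
for f in('w4','s4','c4'):
    p,X=load(f)
    m=(p.max(-1)<75)&(X[...,2]>.150)&(X[...,2]<.176)&(abs(X[...,0]-.517)<.06)&(abs(X[...,1]-.105)<.06)
    q=X[m]; 
    if len(q)<5: print(f,len(q)); continue
    d=q-[.5176,.112,0]; print(f,len(q),'x',np.percentile(d@[.949,-.316,0],[2,50,98]).round(4),'y',np.percentile(d@[.316,.949,0],[2,50,98]).round(4),q[:,2].max())
E
```

```text
w4 6415 x [-0.0304 -0.0107  0.0262] y [-0.0401 -0.0135  0.0409] 0.17591465090182373
s4 83 x [-0.0306 -0.0126  0.0071] y [-0.0207  0.0018  0.0491] 0.1750626483692611
c4 158 x [-0.0232  0.0105  0.0345] y [-0.0434 -0.0173  0.0423] 0.17541851496599548
```

View pics/w4.png

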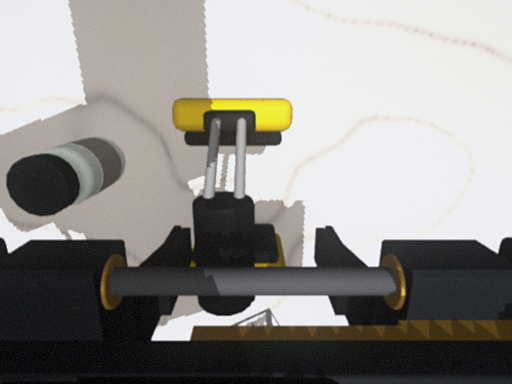

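The roll (centre column 223) sits about 13.5 mm to the −y side of the finger midpoint (252): the pair settled flat after release and is not touched. I'll recentre, wait briefly, grip and lift.

Call:
move_arm --motion "0.6 -0.005 -0.03 0 0;0.6 -0.01 -0.068 0 0;0.6 -0.01 -0.068 0 0;0.6 -0.01 -0.068 0 0;0.6 -0.01 -0.068 0 0;0.6 -0.01 -0.068 0 0;0.6 -0.01 -0.068 0 0;-1 -0.01 -0.068 0 0;-1 -0.01 -0.068 0 0;-1 -0.01 -0.068 0 0;-1 -0.01 -0.068 0 0;-1 -0.01 -0.068 0 0" --newtons 20

```text
time: 7.85
position: [0.5152, 0.0985, 0.1545]
tool_rot: [0.158, 0.987, 0.0, 0.0]
ft_force: [-0.8, -0.5, 0.6]
grip_width: 0.0441
grip_force: 0.0
```

Call:
move_arm --motion "-1 0 0 0 0;-1 0 0 0 0;-1 0 0 0 0;-1 0 0 0 0;-1 0 0 0 0;-1 0 0 0 0;-1 0 0 0 0"

```text
time: 8.43
position: [0.5152, 0.0984, 0.1545]
tool_rot: [0.158, 0.987, -0.0, -0.0]
ft_force: [-0.9, -0.4, 0.1]
grip_width: 0.0312
grip_force: 20.0
```

```bash
python3 - <<'E'
from h import *
from scipy.optimize import least_squares
for f in('scene0','scene1','side0','wrist0','c4','s4'):
    p,X=load(f)
    s=X[...,1]+.247-.19*(X[...,0]-.5975)
    m=(abs(s)<.02)&(X[...,2]>.153)&(X[...,2]<.173)&(X[...,0]>.46)&(X[...,0]<.69)
    q=X[m]
    if len(q)<30: print(f,len(q)); continue
    def r(a):
        k=1/np.hypot(1,a[1]); return np.hypot((q[:,1]-a[0]-a[1]*(q[:,0]-.568))*k,q[:,2]-.162)-.008
    z=least_squares(r,[-.252,.19],loss='soft_l1',f_scale=.002); print(f,len(q),z.x,np.abs(r(z.x)).mean())
E
```

```text
scene0 295 [-0.25577477  0.19491272] 0.000848685852861926
scene1 295 [-0.25572913  0.19556952] 0.0007936424217732637
side0 101 [-0.25284282  0.18538294] 0.0023924146297575875
wrist0 0
c4 297 [-0.25571064  0.19634509] 0.0008085175364553633
s4 128 [-0.24819376  0.16716129] 0.0027449201131126482
```

Call:
move_arm --motion "-1 0 0 -0.03 0;-1 0 0 -0.1 0;-1 0 0 -0.2 0;-1 0 0 -0.32 0;-1 0 0 -0.45 0;-1 0 0 -0.58 0;-1 0 0 -0.7 0;-1 0 0 -0.82 0;-1 0 0 -0.92 0;-1 0 0 -1 0;-1 0 0 -1 0;-1 0 0 -1 0"

```text
time: 9.43
position: [0.5152, 0.0986, 0.3549]
tool_rot: [0.158, 0.987, 0.0, 0.001]
ft_force: [-0.1, 0.1, -2.5]
grip_width: 0.0313
grip_force: 20.0
```

Call:
move_arm --motion "-1 0 0 -0.05 0.02;-1 0 0 -0.1 0.05;-1 0 0 -0.1 0.08;-1 0 0 -0.1 0.11;-1 0 0 -0.1 0.14;-1 0 0 -0.1 0.17;-1 0 0 -0.1 0.2;-1 0 0 -0.1 0.23;-1 0 0 -0.1 0.26;-1 0 0 -0.1 0.29;-1 0 0 -0.1 0.32;-1 0 0 -0.1 0.337"

```text
time: 10.43
position: [0.514, 0.0986, 0.3721]
tool_rot: [0.637, 0.771, -0.001, -0.002]
ft_force: [0.4, -0.1, -2.5]
grip_width: 0.0316
grip_force: 20.0
```

```bash
python3 - <<'E'
from h import *
o=robot.get_obs();r=R.from_quat(o['tool_rot']);M=r.as_matrix();print(o['position'],o['ft_force'],o['grip_width'],np.degrees(np.arctan2(M[1,1],M[0,1])),o['q'].round(2))
print(r.inv().apply(np.array([.568,-.2545,o['position'][2]])-o['position'])/.2)
snap('side','s5');snap('scene','c5')
b=cv2.imread('pics/s5.png');a=cv2.imread('pics/c5.png')
B=cv2.resize(b[100:260,180:340],(400,400));A=cv2.resize(a[90:250,170:330],(400,400))
cv2.imwrite('pics/v5.png',np.hstack([A,B]))
E
```

```text
[0.51397918 0.09858203 0.37210109] [ 0.43160208 -0.08053026 -2.46674965] 0.03156484063107746 10.929424105898116 [-0.02  0.25  1.48  0.    1.42 -0.22]
[-1.78459881 -0.06951564 -0.00196717]
```

View pics/v5.png

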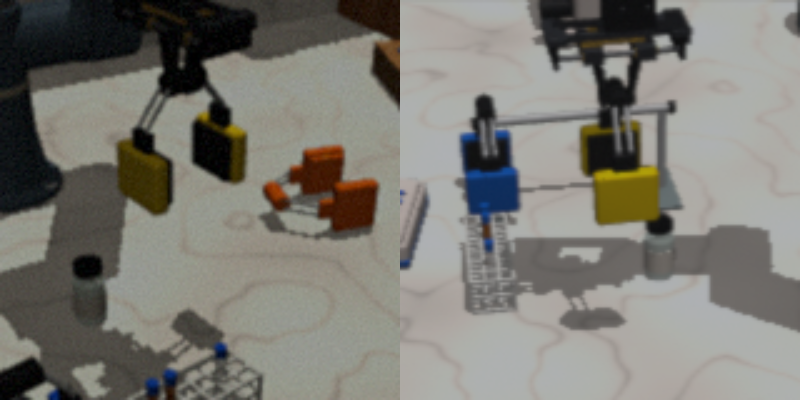

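The pair hangs upright in the grip, clear of everything, with feet at about z 0.218. Moving over the rail.

Call:
move_arm --motion "-1 -0.04 0 0 0;-1 -0.12 0 0 0;-1 -0.22 0 0 0;-1 -0.33 -0.01 0 0;-1 -0.44 -0.02 0 0;-1 -0.55 -0.03 0 0;-1 -0.66 -0.04 0 0;-1 -0.77 -0.05 0 0;-1 -0.87 -0.06 0 0;-1 -0.95 -0.07 0 0;-1 -1 -0.07 0 0;-1 -1 -0.07 0 0"

```text
time: 11.53
position: [0.5404, -0.1029, 0.3738]
tool_rot: [0.636, 0.772, -0.001, -0.0]
ft_force: [-0.5, -0.4, -2.7]
grip_width: 0.0314
grip_force: 20.0
```

Call:
move_arm --motion "-1 -0.04 0 0 0;-1 -0.12 0 0 0;-1 -0.22 0 0 0;-1 -0.33 0 0 0;-1 -0.44 0 0 0;-1 -0.55 0 0 0;-1 -0.65 0 0 0;-1 -0.73 0 0 0;-1 -0.785 0 0 0;-1 -0.785 0 0 0;-1 -0.785 0 0 0;-1 -0.785 0 0 0"

```text
time: 12.53
position: [0.5704, -0.2534, 0.3744]
tool_rot: [0.635, 0.773, 0.0, -0.001]
ft_force: [-0.1, -0.0, -2.3]
grip_width: 0.0315
grip_force: 20.0
```

```bash
python3 - <<'E'
from h import *
o=robot.get_obs();r=R.from_quat(o['tool_rot']);M=r.as_matrix();print(o['position'],o['ft_force'],o['grip_width'],np.degrees(np.arctan2(M[1,1],M[0,1])))
print(r.inv().apply(np.array([.568,-.2545,.19])-o['position'])/.2)
snap('side','s6');snap('scene','c6')
b=cv2.imread('pics/s6.png');a=cv2.imread('pics/c6.png')
B=cv2.resize(b[70:210,180:320],(400,400));A=cv2.resize(a[130:290,90:250],(400,400))
cv2.imwrite('pics/v6.png',np.hstack([A,B]))
p,X=load('c6'); h=cv2.cvtColor(p,cv2.COLOR_RGB2HSV)
for f in('c6','s6'):
    p,X=load(f); h=cv2.cvtColor(p,cv2.COLOR_RGB2HSV)
    m=(h[...,0]>=18)&(h[...,0]<=38)&(h[...,1]>110)&(h[...,2]>40)&(X[...,1]<-.1)&(X[...,1]>-.4)&(X[...,2]>.18)
    n,L,S,C=cv2.connectedComponentsWithStats(m.astype(np.uint8))
    for i in range(1,n):
        if S[i,4]>40: q=X[L==i]-o['position']; print(f,S[i],np.percentile(r.inv().apply(q),[4,50,96],0).round(3).tolist())
E
```

```text
[ 0.57037864 -0.25342606  0.37443528] [-0.08419688 -0.02595697 -2.27610849] 0.03145270071105418 11.208350796120312
[-0.00410494 -0.01235568  0.92217683]
c6 [152 165  22  34 244] [[0.057, -0.03, 0.075], [0.064, 0.04, 0.09], [0.075, 0.045, 0.142]]
c6 [107 181  24  36 432] [[-0.077, -0.027, 0.076], [-0.073, 0.033, 0.103], [-0.058, 0.045, 0.142]]
s6 [243 109  26  33 467] [[-0.057, -0.037, 0.076], [0.078, 0.008, 0.107], [0.087, 0.04, 0.147]]
```

View pics/v6.png

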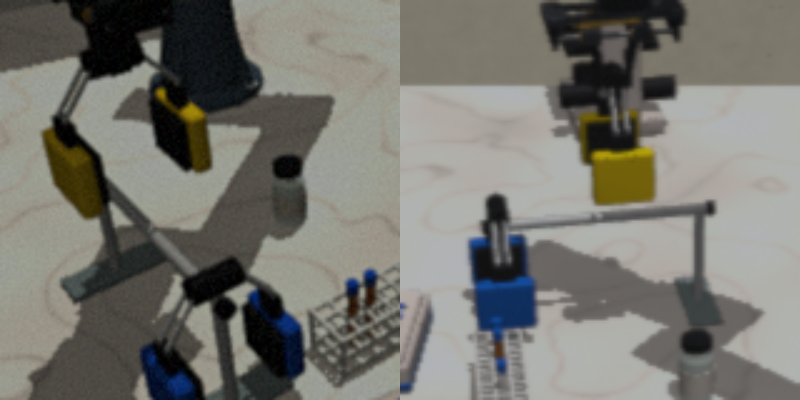

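Yellow is centred over the free stretch with one cup on each side of the bar. Lowering.

Call:
move_arm --motion "-1 0 0 0.04 0;-1 0 0 0.12 0;-1 0 0 0.22 0;-1 0 0 0.32 0;-1 0 0 0.42 0;-1 0 0 0.52 0;-1 0 0 0.62 0;-1 0 0 0.71 0;-1 0 0 0.79 0;-1 0 0 0.85 0;-1 0 0 0.88 0;-1 0 0 0.88 0"

```text
time: 13.63
position: [0.5696, -0.2533, 0.1967]
tool_rot: [0.635, 0.773, -0.0, -0.002]
ft_force: [0.1, 0.2, -1.9]
grip_width: 0.0314
grip_force: 20.0
```

Call:
move_arm --motion "-1 0 0 0.02 0;-1 0 0 0.035 0;-1 0 0 0.05 0;-1 0 0 0.06 0;-1 0 0 0.066 0;-1 0 0 0.066 0;-1 0 0 0.066 0"

```text
time: 14.22
position: [0.5706, -0.2546, 0.1855]
tool_rot: [0.635, 0.773, 0.0, 0.0]
ft_force: [-0.3, -0.2, -2.5]
grip_width: 0.0313
grip_force: 20.0
```

```bash
python3 - <<'E'
from h import *
o=robot.get_obs();print(o['position'],o['ft_force'],o['moment'],o['grip_width'])
snap('side','s7');snap('scene','c7')
b=cv2.imread('pics/s7.png');a=cv2.imread('pics/c7.png')
B=cv2.resize(b[70:210,180:320],(400,400));A=cv2.resize(a[130:290,90:250],(400,400))
cv2.imwrite('pics/v7.png',np.hstack([A,B]))
E
```

```text
[ 0.57064677 -0.25456429  0.18546583] [-0.33704394 -0.2215836  -2.47995801] [ 0.02542191 -0.04033539  0.01704074] 0.03128686034895367
```

Call:
move_arm --motion "-1 0 0 0.005 0;-1 0 0 0.01 0;-1 0 0 0.01 0;-1 0 0 0.01 0"

```text
time: 14.65
position: [0.5708, -0.2547, 0.1841]
tool_rot: [0.635, 0.773, 0.0, 0.001]
ft_force: [-1.3, 1.6, 2.5]
grip_width: 0.0313
grip_force: 20.0
```

Call:
move_arm --motion "0.4 0 0 0 0;0.4 0 0 0 0;0.4 0 0 0 0;0.4 0 0 0 0;0.4 0 0 0 0;0.4 0 0 0 0;0.4 0 0 0 0;0.4 0 0 0 0;0.4 0 0 -0.02 0;0.4 0 0 -0.05 0;0.4 0 0 -0.1 0;0.4 0 0 -0.15 0"

```text
time: 15.65
position: [0.5707, -0.2545, 0.2144]
tool_rot: [0.635, 0.773, 0.0, 0.0]
ft_force: [-0.6, -0.2, -0.4]
grip_width: 0.0606
grip_force: 0.0
```

```bash
python3 - <<'E'
from h import *
o=robot.get_obs();print(o['position'],o['ft_force'],o['grip_width'])
snap('side','s8');snap('scene','c8');snap('wrist','w8')
b=cv2.imread('pics/s8.png');a=cv2.imread('pics/c8.png')
B=cv2.resize(b[70:210,180:320],(400,400));A=cv2.resize(a[130:290,90:250],(400,400))
cv2.imwrite('pics/v8.png',np.hstack([A,B]))
E
```

```text
[ 0.57066097 -0.25453091  0.21438351] [-0.55526551 -0.22662017 -0.38062726] 0.06055867444369043
```

View pics/v8.png

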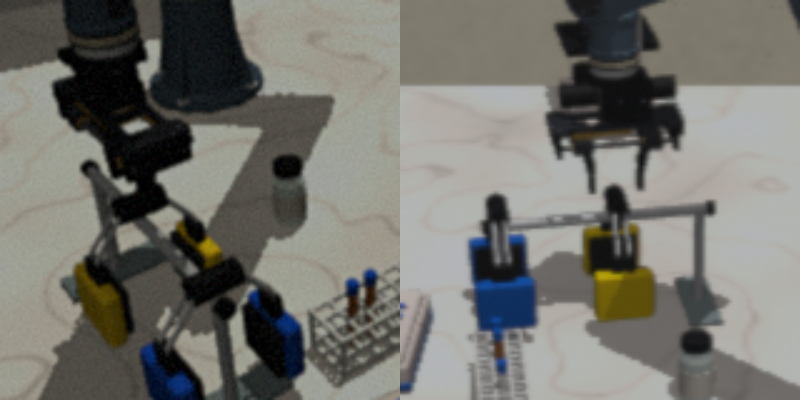

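The yellow pair hangs square on the bar (roll at (140,203) in the left panel), with cups on both sides and the blue pair undisturbed. I'll back off, wait for it to settle, check its height and hand in.

Call:
move_arm --motion "0.4 0 0 -0.1 0;0.4 0 0 -0.25 0;0.4 0 0 -0.4 0;0.4 0 0 -0.5 0;0.4 0 0 -0.5 0;0.4 0 0 -0.5 0;0.4 0 0 -0.5 0;0.4 0 0 -0.5 0;0.4 0 0 -0.5 0;0.4 0 0 -0.5 0;0.4 0 0 -0.5 0;0.4 0 0 -0.5 0"

```text
time: 16.8
position: [0.5705, -0.2544, 0.3128]
tool_rot: [0.635, 0.773, -0.0, -0.0]
ft_force: [-0.3, 0.9, 0.1]
grip_width: 0.0612
grip_force: 0.0
```

```bash
python3 - <<'E'
from h import *
snap('scene','c9'); p,X=load('c9'); h=cv2.cvtColor(p,cv2.COLOR_RGB2HSV)
c=X[(X[...,2]>.190)&(X[...,2]<.207)&(abs(X[...,0]-.568)<.05)&(abs(X[...,1]+.255)<.06)]
print(len(c),c.max(0),cv2.minAreaRect((c[:,:2]*1000).astype(np.float32)))
m=(h[...,0]>=18)&(h[...,0]<=38)&(h[...,1]>110)&(h[...,2]>40)&(X[...,1]<-.1)&(X[...,1]>-.4)
n,L,S,C=cv2.connectedComponentsWithStats(m.astype(np.uint8))
for i in range(1,n):
    if S[i,4]>30: print(S[i],np.percentile(X[L==i],[4,96],0).round(3).tolist())
if len(c)>50 and .195<c[:,2].max()<.207: print(robot.hand_in())
E
```

```text
163 [ 0.59203167 -0.22131978  0.20485166] ((574.2472534179688, -252.06826782226562), (28.937734603881836, 59.96147155761719), 13.639323234558105)
[160 218  19  19 120] [[0.526, -0.205, 0.089], [0.601, -0.173, 0.11]]
[120 235  21  34 367] [[0.555, -0.338, 0.042], [0.628, -0.306, 0.11]]
the job is handed in; nothing more can be done
None
```

The yellow pair was stood upright on its cups and released, then hung square over the rail beside the blue pair and released; I saw no movement of the blue pair, rack or bottle, and handed in at about 17 s (no verdict was returned).

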